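# Level the coin-scale stand and hold the spirit level down

### The job

Lay the small spirit level lengthwise on the middle of the tilted plate of the levelling stand and let go of it, then crank the levelling foot's wheel clockwise (seen from above), a full turn or somewhat more, until the bubble sits centred between its two lines. Then press the level firmly down onto the plate from above, with a push of about 10 newtons, the bubble staying centred, and finish while still pressing. Leave the other things on the shelf where they are.

Things in the scene. Friction and masses are not known exactly. Their poses are not given: they have to be found in the camera images.
- level: Pocket spirit level: loose plain aluminium bar 130 mm long (x), 26 wide (y), 26 high (z), about 0.19 kg, lying on the shelf beside the stand at first. Origin: centre of its underside. Flat top with the vial's window in the middle; it may be pressed anywhere on top and gripped across its width. Either end may point to the wheel.
- vial_mid (a point): Middle of the level's vial, midway between its two black lines (17 mm apart), 22 mm above the level's underside on its centre line. x runs along the level.
- bubble_mid (a point): Middle of the pale 14 mm bubble in the vial. It slides along the level's x axis, up to 22 mm either side of vial_mid, towards the higher end, about 1.8 mm per 0.01 rad of slope, and settles within about 1 s of the level being still. Centred when it coincides with vial_mid.
- stand: Fixed levelling stand for a coin scale: grey painted base 120 mm (x) by 320 mm (y), 15 mm thick, lying along its y axis; its origin is on the shelf surface, 45 mm from the base's middle towards +y. The wheel is at the -y end, the plate's hinge block at the +y end.
- plate: Dark steel plate of the stand, 90 mm wide (x), 195 long (y), hinged at its +y end about the stand's x axis. Origin on the hinge line, 46 mm above the shelf; top face 14 mm above the origin along z, from y = -5 to -200 mm. At the start its wheel (-y) end hangs low by 0.07 to 0.095 rad.
- plate_mid (a point): Middle of the plate's top face (100 mm from the hinge line), 60 mm above the shelf when level; axes as plate (y along the plate, away from the wheel; z out of the top face). The level belongs here, lengthwise along y.
- wheel_axis (a point): Centre of the top of the levelling-foot wheel: knurled steel disc, 90 mm diameter, vertical axis, top 90 mm above the shelf, 160 mm from the stand's origin towards -y. Clockwise seen from above raises the plate's wheel end, 0.01 rad of tilt (1.8 mm of bubble) per rad of turn; anticlockwise lowers it. Needs about 1.5 N at the peg, stays where left. A stop lies 3 rad past level.
- peg_top (a point): Centre of the top of the wheel's crank peg: upright black handle, 16 mm diameter, 36 mm tall, standing on the wheel 33 mm from its axis (top 126 mm above the shelf). It spins freely on its own pin, so it may be gripped and carried round the axis without turning the hand. Its starting direction varies.
- loupe: Bystander, to be left alone: nickel loupe on a round-footed stand, 72 mm foot, 98 mm tall. Origin: centre of its underside.
- capsules: Bystander, to be left alone: stack of round glass coin capsules, 42 mm diameter, 52 mm tall. Origin: centre of its underside.
- coin_tube: Bystander, to be left alone: clear coin tube with grey cap, 37 mm diameter, 67 mm tall. Origin: centre of its underside.
- tweezers: Bystander, to be left alone: steel coin tweezers, 110 mm long, lying flat. Origin: centre of its underside.
Not all that is in view belongs to the job. There is more than one size of the level; the one meant has the size given above.

How it is judged:
By the outcome, as a careful person would: the job done as asked, in the order asked, and still so for the second after the job is handed in, while the arm keeps its last pose, push and grip.
It also fails if it takes over 67 s, if anything falls off the work surface, if the arm or the gripper's body presses on something with over 40 N, if the wrist force passes 120 N, or if a joint passes its speed limit or range.

### The arm

A 6-joint arm with a two-finger parallel gripper is mounted at the origin on the work surface. World frame = base frame: x ahead of the robot, y to its left, z up, the work surface at z = 0. Lengths are in m, angles in rad, forces in N, time in s.
With the tool pointing down it reaches from about 0.35 to 0.725 m from the base axis. Payload 6 kg.
Tool frame: the origin (TCP) lies where the fingers leave the gripper's body, on its centre line; the fingertips stand 73 mm ahead of it and the grasp point (between the pads) lies 54 mm ahead of it; z points along the fingers, x is the direction in which the jaws open and shut, and the axes are right-handed (so a half turn about z gives the same grasp; the last joint's range is limited). The gripper opens to 85 mm and grips with 20 to 120 N. Pads are 22 mm wide; open, the fingers measure 114 mm over their backs; the gripper's body (76 mm by 85 mm) begins 54 mm behind the grasp point. The pads swing forward as they close: fully open they stand 13 mm farther back than shut.
Start: joints at [-0.987, 0.04, 0.085, 0, -1.615, -0.334], TCP at [0.148, -0.581, 0.304] pointing down, gripper open.
Joint ranges: [-2.56, 2.56], [-1.29, 2.01], [-1.08, 1.49], [-3.29, 1.98], [-2.81, -0.18], [-2.99, 2.99]. Speed limits (rad/s): [2.57, 2.57, 3.01, 3.14, 3.14, 3.14].

### API

Orientations are given as [roll, pitch, yaw] about the fixed x, y, z axes, in that order (R = Rz(yaw) Ry(pitch) Rx(roll)).
In Python, from station import telemetry, capture, ticket, recognise, regions_of gives the robot as it stands.
- The arm moves only by the tool send_rows, never from a script. Its arguments are lists of equal length, an entry for each row: "dp": the shift along the tool's x, y, z in mm, a list of three; "delta_rot": the turn, a rotation vector about the tool's x, y, z in rad, a list of three; "fingers": the closure in counts, from 0 (fully open) to 255 (shut). A call has 1 to 10 rows; each row is the pose to reach, as a shift and turn from the pose commanded when the call began, along the tool's axes at that moment; what a row does not reach only later rows make up. A row lasts 1/12 s, in which the tool goes at most 41.7 mm and 7.16 degrees, less where a joint would pass 70% of its speed; a pose out of reach is approached as far as the arm can. A call with a gripper value outside its range is refused whole. The fingers move at their own pace and stop on an object; "newtons" is the grip in N (left out, the last holds). Time passes only in rows, so rows that repeat a pose let the fingers close. It gives the time, the measured TCP pose, the force and the opening at its end, in the units of the state.
- telemetry.state(): the state, without advancing time (a new reading comes with each control period).
- capture(name): name is "scene" or "top" or "wrist"; returns a dict with "color" (384x512x3 uint8, blue, green, red), "z_map" (384x512 float32, m along the optical axis (not along the pixel's ray), 0 where there is no reading), "fx", "fy", "cx", "cy" (pixels), "k1" (the pictures are not rectified: a ray, as slopes to the right and down, at radius r is drawn at 1 + k1 r^2 times it, then the intrinsics apply), "R" (3x3) and "t" (3): a world point X has camera coordinates R X + t; the wrist camera has in their place "T_tool_cam" (4x4, takes a point from camera to tool coordinates, whose origin is the TCP and whose axes are the tool frame's). Camera axes: x right, y down, z forward; pixel columns grow to the right and rows downward; lengths in m; the calibration is good to about 2 mm. A picture is of the moment at which its call begins: read the wrist's pose just before it.
- ticket.hand_in(): hands the job in, once; it reports no verdict.
Trained networks look in the newest picture that a camera, given by its name, has taken for a name from the list of things; names that differ only in an ending like _2 or _b are one class to them, and where a whole thing is asked for, a point or a joint stands for the part that bears it (a point fixed in the world has none). Each returns a list of dicts, best first, with "confidence" (0 to 1); they miss things now and then, are a little off and sometimes report something else, mostly with a low value. They report only what shows in the picture. A call takes as long as a camera call. They do not tell look-alikes from the thing itself.
- recognise(camera, target): "rect" ([left, top, width, height] in pixels, round what is visible of it).
- regions_of(camera, target): "region" (384x512 bool, what is visible of it) and "rect" ([left, top, width, height] in pixels, round what is visible of it).
The state is a dict: "t": time; "qpos": joint angles; "dq": joint speeds; "tau": joint torques, N m; "tool_pos": TCP position; "eef_rot": TCP orientation; "force": force on the tool from outside, world axes, zero at the start; "wrist_torque": the same for the moment, N m; "width": opening from 0.0 (shut) to 1.0 (fully open).
Only numpy, scipy, OpenCV 4.12 (cv2) and the standard library are available. Lean on these libraries where they do the work, as an engineer would, in place of code of your own. Each camera call takes 0.05 s, during which the arm holds its last target. There are 200 camera calls.

## Working session

There is one attempt and no reset: what is moved stays moved. The work goes in short steps, Python scripts to look and compute and a tool call to move; the robot and the scene stay as the last step left them, time stands still between calls to the robot, and variables do not carry over. Pictures are saved under pics/ and viewed, about 8 in all and at most 12, crops included, and the job is handed in when it is done.

Besides the shell and the picture viewer there is one more tool, called after "Call:" as name(argument=value, ...) on one line, values as JSON. send_rows: Moves the arm, as the interface text tells. Its arguments: {"type":"object","properties":{"dp":{"type":"array","items":{"type":"array","items":{"type":"number"}}},"delta_rot":{"type":"array","items":{"type":"array","items":{"type":"number"}}},"fingers":{"type":"array","items":{"type":"number"}},"newtons":{"type":"number"}},"required":["dp","delta_rot","fingers"]}

```bash
ls; mkdir -p pics; cat > h.py <<'E'
import numpy as np,cv2
from scipy.spatial.transform import Rotation as Ro
from station import telemetry,capture,ticket,recognise,regions_of
def tcp(s=None):
    s=s or telemetry.state()
    T=np.eye(4);T[:3,:3]=Ro.from_euler('xyz',s['eef_rot']).as_matrix();T[:3,3]=s['tool_pos'];return T
def shot(n):
    s=telemetry.state();c=capture(n)
    if 'R' in c:
        E=np.eye(4);E[:3,:3]=c['R'];E[:3,3]=np.ravel(c['t']);c['W']=np.linalg.inv(E)
    else: c['W']=tcp(s)@np.array(c['T_tool_cam'])
    return c
def cloud(c):
    h,w=c['z_map'].shape;u,v=np.meshgrid(np.arange(w),np.arange(h))
    return pts(c,u.ravel(),v.ravel(),c['z_map'].ravel()).reshape(h,w,3)
def pts(c,u,v,z):
    xd=(np.asarray(u,float)-c['cx'])/c['fx'];yd=(np.asarray(v,float)-c['cy'])/c['fy'];x,y=xd.copy(),yd.copy()
    for _ in range(10):
        f=1+c['k1']*(x*x+y*y);x,y=xd/f,yd/f
    P=np.stack([x*z,y*z,z*np.ones_like(x)],-1)
    return P@c['W'][:3,:3].T+c['W'][:3,3]
def atz(c,u,v,zw):
    "pixel to the world plane z=zw"
    P=pts(c,np.atleast_1d(u),np.atleast_1d(v),1.0);o=c['W'][:3,3];d=P-o
    return o+d*((zw-o[2])/d[:,2:3])
E
python3 - <<'E'
from h import *
s=telemetry.state();print({k:np.round(v,3) for k,v in s.items()})
ims=[]
for n in ['scene','top']:
    c=shot(n);C=cloud(c);np.savez('/tmp/%s.npz'%n,C=C,im=c['color'],z=c['z_map']);ims.append(c['color'])
    for t in ['level','stand','plate','wheel_axis','peg_top','vial_mid','loupe','capsules','coin_tube','tweezers']:
        for r in regions_of(n,t)[:4]:
            if r['confidence']<.2: continue
            m=r['region']&(c['z_map']>0);P=C[m]
            print(n,t,round(r['confidence'],2),np.round(r['rect']),np.round(np.median(P,0),3) if len(P) else '',np.round(np.percentile(P[:,2],97),3) if len(P) else '')
cv2.imwrite('pics/scene.png',cv2.resize(ims[0],(800,600)));cv2.imwrite('pics/top.png',cv2.resize(ims[1],(800,600)))
E
```

```text
pics
{'t': np.float64(0.0), 'qpos': array([-0.987,  0.041,  0.084, -0.   , -1.615, -0.334]), 'dq': array([-0.001,  0.001, -0.001, -0.   , -0.001, -0.   ]), 'tau': array([ 2.0000e-03, -3.6820e+01,  3.4741e+01,  6.9320e+00, -5.0000e-03,
        0.0000e+00]), 'tool_pos': array([ 0.148, -0.581,  0.303]), 'eef_rot': array([-3.141e+00, -2.000e-03,  1.821e+00]), 'force': array([ 0.855,  0.181, -0.154]), 'wrist_torque': array([ 0.017, -0.039, -0.026]), 'width': np.float64(0.995)}
scene level 0.92 [238.  95.  57.  39.] [0.279 0.23  0.031] 0.039
scene level 0.68 [341. 112.  20.  29.] [0.46  0.421 0.017] 0.022
scene level 0.59 [306. 133.  44.  26.] [0.485 0.306 0.022] 0.028
scene stand 0.71 [173. 180. 115. 117.] [ 0.572 -0.114  0.049] 0.093
scene plate 0.88 [207. 181.  74.  73.] [ 0.547 -0.053  0.051] 0.059
scene wheel_axis 0.71 [174. 229.  43.  46.] [ 0.576 -0.207  0.09 ] 0.117
scene vial_mid 0.76 [240.  96.  57.  39.] [0.281 0.229 0.032] 0.039
scene vial_mid 0.75 [340. 113.  19.  24.] [0.46  0.417 0.018] 0.022
scene vial_mid 0.64 [307. 136.  41.  26.] [0.488 0.306 0.022] 0.028
scene loupe 0.7
[... 682 characters left out ...]
  37.] [ 0.54  -0.048  0.049] 0.059
top plate 0.59 [152. 190.  18.  39.] [0.476 0.307 0.022] 0.029
top wheel_axis 0.76 [315. 161.  30.  33.] [ 0.57  -0.205  0.088] 0.12
top wheel_axis 0.66 [339. 104.  28.  32.] [ 0.754 -0.297  0.01 ] 0.1
top vial_mid 0.59 [148. 190.  22.  43.] [0.476 0.308 0.022] 0.029
top vial_mid 0.49 [107. 212.  29.  18.] [0.451 0.428 0.016] 0.021
top loupe 0.61 [341. 106.  28.  33.] [ 0.754 -0.296  0.01 ] 0.1
top capsules 0.64 [170. 159.  18.  14.] [0.614 0.245 0.048] 0.053
top coin_tube 0.71 [208. 232.  14.  14.] [0.391 0.127 0.064] 0.068
top tweezers 0.51 [385. 205.   8.  41.] [ 0.444 -0.393  0.004] 0.01
top tweezers 0.49 [170. 159.  20.  16.] [0.615 0.246 0.046] 0.053
```

```bash
python3 - <<'E'
from h import *
for n in ['scene','top']:
    c=shot(n);C=cloud(c)
    for r in regions_of(n,'level')[:3]:
        m=r['region'];P=C[m&(c['z_map']>0)]
        zt=np.percentile(P[:,2],90)
        v,u=np.nonzero(m&(C[:,:,2]>zt-.006));Q=C[v,u,:2].astype(np.float32)
        print(n,np.round(r['rect']),'top',round(zt,3),'topface rect',cv2.minAreaRect(Q))
    m=C.copy()
    if n=='top':
        for t in ['wheel_axis','plate','peg_top']:
            for r in regions_of(n,t)[:1]:
                P=C[r['region']&(c['z_map']>0)];
                if t!='plate':
                    p=P[P[:,2]>.108];print('peg',p.mean(0) if len(p) else 0);p=P[(P[:,2]>.083)&(P[:,2]<.097)];print('wheel',cv2.minAreaRect(p[:,:2].astype(np.float32)))
                else:
                    p=P[P[:,2]>.035];print('plate',cv2.minAreaRect(p[:,:2].astype(np.float32)),np.linalg.lstsq(np.c_[p[:,:2],np.ones(len(p))],p[:,2],rcond=None)[0])
E
```

```text
scene [240.  99.  52.  36.] top 0.038 topface rect ((0.6032493114471436, 0.01904657483100891), (0.16926154494285583, 0.8928430676460266), 56.97916030883789)
scene [304. 132.  44.  26.] top 0.026 topface rect ((0.718822181224823, 0.038950443267822266), (0.12574505805969238, 0.7820572853088379), 41.60376739501953)
scene [343. 109.  16.  30.] top 0.021 topface rect ((0.45585739612579346, 0.4267388880252838), (0.01893416792154312, 0.09886129200458527), 22.429920196533203)
top [148. 188.  22.  41.] top 0.025 topface rect ((0.3818064332008362, 0.19966210424900055), (0.4110652506351471, 0.07976626604795456), 48.75017547607422)
top [163. 249.  36.  63.] top 0.037 topface rect ((0.3100234270095825, 0.15497611463069916), (0.18258614838123322, 0.2129623144865036), 26.686052322387695)
top [102. 210.  37.  19.] top 0.019 topface rect ((0.3876239061355591, 0.23666566610336304), (0.48370295763015747, 0.07363292574882507), 71.5805892944336)
peg [ 0.53984236 -0.19101143  0.12167306]
wheel ((0.5701464414596558, -0.2054934799671173), (0.08806789666414261, 0.08979788422584534), 87.10792541503906)
plate ((0.5401772856712341, -0.05663546919822693), (0.10102678835391998, 0.22863031923770905), 10.257475852966309) [-0.0121899   0.07616012  0.0590554 ]
peg 0
wheel ((0.0, 0.0), (0.0, 0.0), 0.0)
```

View pics/top.png

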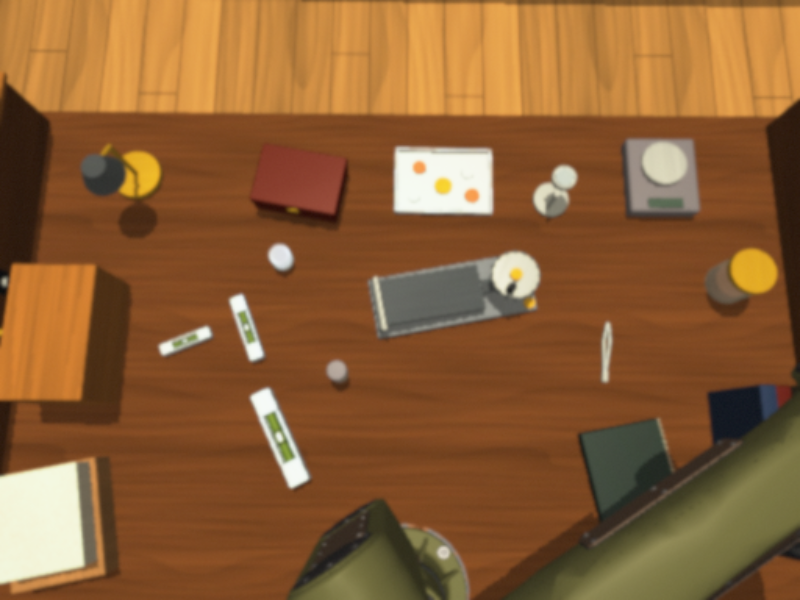

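View pics/scene.png

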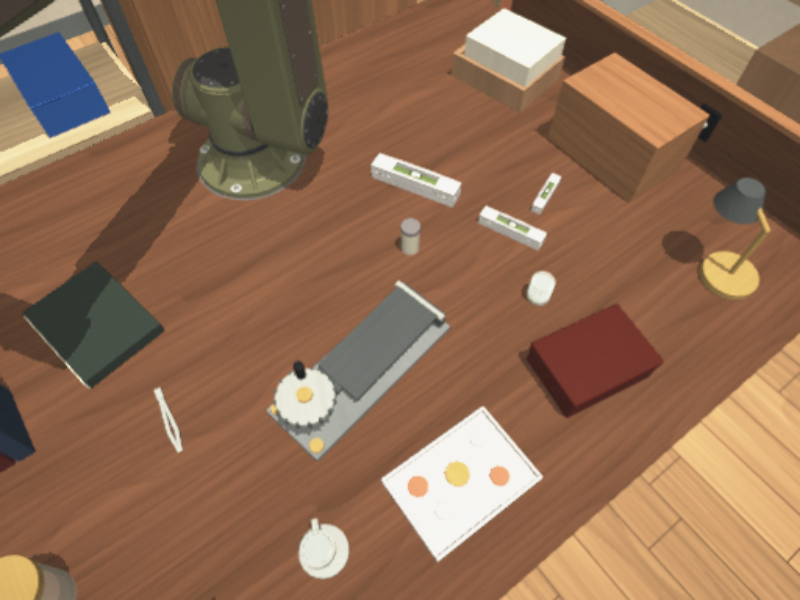

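Candidates for the level, in top-picture pixels (800x600): large bar (280,438), about 38 mm high; medium bar (246,328), about 26 mm; small bar (185,341), about 20 mm. I choose the medium one and will check it in a crop. In the scene picture it is at (512,228). The wheel is at top (515,275), with the black peg at (510,288).

```bash
cat >> h.py <<'E'
def go(p,yaw,tilt=0.,tdir=None):
    "dp (mm) and rotvec to reach TCP p, tool down with jaw yaw, then tilted by tilt about world axis tdir"
    T=tcp();R=Ro.from_euler('xyz',[np.pi,0,yaw])
    if tdir is not None: R=Ro.from_rotvec(tilt*np.array(tdir))*R
    M=T[:3,:3]
    print('dp',np.round(M.T@(np.array(p)-T[:3,3])*1000,1),'rot',np.round((Ro.from_matrix(M).inv()*R).as_rotvec(),4))
E
python3 - <<'E'
from h import *
for n in ['scene','top']:
    c=shot(n);C=cloud(c)
    for r in regions_of(n,'level')[:3]:
        m=cv2.dilate(r['region'].astype(np.uint8),np.ones((5,5)))>0
        P=C[m&(c['z_map']>0)];zt=np.percentile(P[:,2],88);Q=P[abs(P[:,2]-zt)<.006][:,:2].astype(np.float32)
        b=cv2.minAreaRect(Q);print(n,np.round(r['rect']),round(zt,4),np.round(b[0],3),np.round(b[1],3),round(b[2],1))
    x,y,w,h=map(int,[300,125,60,45] if n=='scene' else [95,180,115,140])
    cv2.imwrite('pics/c_%s.png'%n,cv2.resize(c['color'][y:y+h,x:x+w],None,fx=5,fy=5,interpolation=cv2.INTER_CUBIC))
    for r in regions_of(n,'plate')[:1]:
        m=cv2.erode(r['region'].astype(np.uint8),np.ones((3,3)))>0
        P=C[m&(c['z_map']>0)];A=np.c_[P[:,:2],np.ones(len(P))]
        k=np.ones(len(P),bool)
        for _ in range(5):
            f=np.linalg.lstsq(A[k],P[k,2],rcond=None)[0];k=abs(A@f-P[:,2])<.004
        print(n,'plate',cv2.minAreaRect(P[k][:,:2].astype(np.float32)),f,k.mean())
T=tcp();go([.45,-.25,.3],1.82)
E
```

```text
scene [238.  96.  56.  39.] 0.0368 [0.274 0.233] [0.185 0.041] 26.9
scene [307. 130.  43.  28.] 0.0259 [0.481 0.308] [0.13  0.031] 21.0
scene [339. 107.  22.  32.] 0.0197 [0.455 0.428] [0.021 0.1  ] 22.4
scene plate ((0.5461487770080566, -0.05103904753923416), (0.08614350110292435, 0.20357564091682434), 10.795287132263184) [-0.01421449  0.08595763  0.06312681] 0.9718120805369127
top [100. 210.  34.  16.] 0.0183 [0.451 0.427] [0.021 0.098] 22.0
top [148. 186.  22.  44.] 0.0252 [0.478 0.309] [0.131 0.027] 21.6
top [164. 250.  34.  62.] 0.0358 [0.27  0.233] [0.184 0.038] 26.7
top plate ((0.5417845845222473, -0.05831984430551529), (0.09014482796192169, 0.22379659116268158), 10.085039138793945) [-0.01687755  0.08357734  0.06219917] 0.8969631236442517
dp [246.5 374.2   3.9] rot [-0.     -0.      0.0006]
```

View pics/c_top.png

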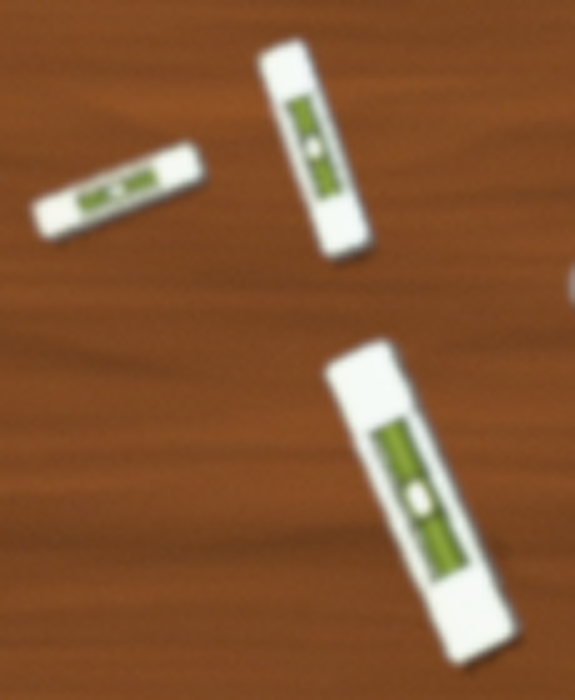

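The crop shows the medium bar at (314,148), with the small bar at (118,190) and the large one at (420,500). The medium bar measures 130x27x26 mm, so it is the right one.

Call:
send_rows(dp=[[230,350,0],[230,350,0],[230,350,0],[230,350,0],[230,350,0],[230,350,0],[230,350,0],[230,350,0],[230,350,0],[230,350,0]], delta_rot=[[0,0,0],[0,0,0],[0,0,0],[0,0,0],[0,0,0],[0,0,0],[0,0,0],[0,0,0],[0,0,0],[0,0,0]], fingers=[0,0,0,0,0,0,0,0,0,0])

```text
t: 2.58
tool_pos: [0.4301, -0.2717, 0.3044]
eef_rot: [3.141, 0.0, 1.821]
force: [1.2, -1.4, 0.3]
width: 1.0
```

```bash
python3 - <<'E'
from h import *
s=telemetry.state();print(s['t'],s['tool_pos'],s['qpos'])
c=shot('wrist');print(np.round(c['T_tool_cam'],3))
go([.475,.29,.26],1.943)
E
```

```text
2.5833 [ 0.43010624 -0.27168935  0.30435179] [-1.66833776e-01 -2.05107013e-01 -1.44971571e-01 -2.47069264e-05
 -1.62985143e+00 -1.15393951e+00]
[[ 1.    -0.    -0.001  0.001]
 [ 0.001  0.944  0.329 -0.084]
 [ 0.001 -0.329  0.944 -0.071]
 [ 0.     0.     0.     1.   ]]
dp [529.2 180.   44.4] rot [ 0.002  -0.0012 -0.1179]
```

Call:
send_rows(dp=[[390,130,0],[390,130,0],[390,130,0],[390,130,0],[390,130,0],[390,130,0],[390,130,0],[390,130,0],[390,130,0],[390,130,0]], delta_rot=[[0,0,-0.118],[0,0,-0.118],[0,0,-0.118],[0,0,-0.118],[0,0,-0.118],[0,0,-0.118],[0,0,-0.118],[0,0,-0.118],[0,0,-0.118],[0,0,-0.118]], fingers=[0,0,0,0,0,0,0,0,0,0])

```text
t: 3.47
tool_pos: [0.4583, 0.139, 0.3042]
eef_rot: [3.141, -0.001, 1.94]
force: [1.6, -0.7, 0.0]
width: 0.996
```

```bash
python3 - <<'E'
from h import *
go([.475,.30,.22],1.943)
E
```

```text
dp [144.1  73.6  84.4] rot [ 0.001  -0.0006 -0.0033]
```

Call:
send_rows(dp=[[144,74,84],[144,74,84],[144,74,84],[144,74,84],[144,74,84],[144,74,84],[144,74,84]], delta_rot=[[0,0,0],[0,0,0],[0,0,0],[0,0,0],[0,0,0],[0,0,0],[0,0,0]], fingers=[60,60,60,60,60,60,60])

```text
t: 4.05
tool_pos: [0.4758, 0.2977, 0.2191]
eef_rot: [-3.14, 0.001, 1.94]
force: [0.3, 0.7, 0.7]
width: 0.765
```

```bash
cat >> h.py <<'E'
def level(c,name='wrist',n=3):
    C=cloud(c)
    for r in regions_of(name,'level')[:n]:
        m=cv2.dilate(r['region'].astype(np.uint8),np.ones((5,5)))>0
        P=C[m&(c['z_map']>0)];zt=np.percentile(P[:,2],85);Q=P[abs(P[:,2]-zt)<.006][:,:2].astype(np.float32)
        b=cv2.minAreaRect(Q);print('level',round(r['confidence'],2),np.round(r['rect']),round(zt,4),np.round(b[0],4),np.round(b[1],3),round(b[2],1))
E
python3 - <<'E'
from h import *
s=telemetry.state();print(s['tool_pos'],s['width'])
c=shot('wrist');level(c);cv2.imwrite('pics/w1.png',c['color'])
go([.480,.308,.0805],1.943)
E
```

```text
[0.47584276 0.29774826 0.21914326] 0.7654407202312942
level 0.91 [260.   0.  58.  36.] 0.0384 [0.3466 0.2731] [0.021 0.037] 26.3
level 0.65 [339. 190. 114.  31.] 0.0209 [0.4546 0.4309] [0.021 0.099] 22.7
level 0.64 [252. 112.  34. 143.] 0.0274 [0.481  0.3119] [0.13  0.026] 21.7
dp [  9.    7.2 140.5] rot [ 0.0013 -0.0003 -0.0048]
```

View pics/w1.png

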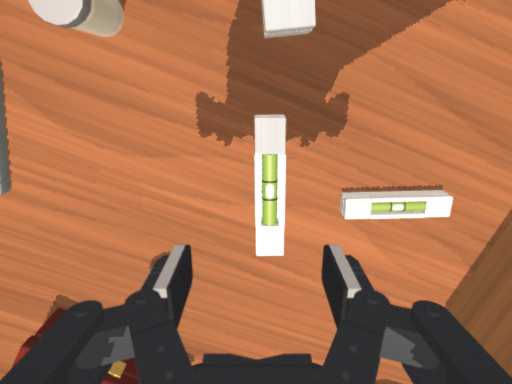

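The wrist picture shows the medium level at (270,190), lined up with the jaws. I descend and grip.

Call:
send_rows(dp=[[11,6,100],[11,6,100],[11,6,100],[11,6,143],[11,6,143],[11,6,143],[11,6,143],[11,6,143],[11,6,143],[11,6,143]], delta_rot=[[0,0,-0.007],[0,0,-0.007],[0,0,-0.007],[0,0,-0.007],[0,0,-0.007],[0,0,-0.007],[0,0,-0.007],[0,0,-0.007],[0,0,-0.007],[0,0,-0.007]], fingers=[70,70,70,70,70,70,255,255,255,255], newtons=40)

```text
t: 4.98
tool_pos: [0.4787, 0.3109, 0.08]
eef_rot: [3.137, -0.002, 1.946]
force: [-2.0, 0.2, 6.5]
width: 0.294
```

```bash
python3 - <<'E'
from h import *
s=telemetry.state();print(s['tool_pos'],s['width'],s['force'])
E
```

```text
[0.47871282 0.3108549  0.08001688] 0.29365889456957034 [-1.99846019  0.15525212  6.47653131]
```

Call:
send_rows(dp=[[0,0,-4],[0,0,-9],[0,0,-9],[0,0,-9],[0,0,-9],[0,0,-9],[0,0,-9],[0,0,-9]], delta_rot=[[0,0,0],[0,0,0],[0,0,0],[0,0,0],[0,0,0],[0,0,0],[0,0,0],[0,0,0]], fingers=[90,90,90,255,255,255,255,255])

```text
t: 5.65
tool_pos: [0.4776, 0.3099, 0.0859]
eef_rot: [-3.142, -0.0, 1.946]
force: [-0.2, -0.2, 1.1]
width: 0.291
```

```bash
python3 - <<'E'
from h import *
s=telemetry.state();print(s['tool_pos'],s['width'],s['force'])
go([.5,-.02,.28],np.radians(190.3))
E
```

```text
[0.4776361  0.30992408 0.08592943] 0.2908544978737851 [-0.19564673 -0.19948232  1.13416039]
dp [-315.2 -100.  -194.1] rot [ 0.0000e+00 -1.0000e-04 -1.3757e+00]
```

Call:
send_rows(dp=[[0,0,-40],[0,0,-80],[0,0,-120],[-170,-55,-170],[-170,-55,-190],[-170,-55,-190],[-170,-55,-190],[-170,-55,-190],[-170,-55,-190],[-170,-55,-190]], delta_rot=[[0,0,0],[0,0,0],[0,0,-0.12],[0,0,-0.24],[0,0,-0.36],[0,0,-0.48],[0,0,-0.6],[0,0,-0.72],[0,0,-0.8],[0,0,-0.8]], fingers=[255,255,255,255,255,255,255,255,255,255])

```text
t: 6.48
tool_pos: [0.4888, 0.1303, 0.2763]
eef_rot: [3.14, 0.0, 2.746]
force: [0.0, 0.2, -2.0]
width: 0.292
```

```bash
python3 - <<'E'
from h import *
s=telemetry.state();print(s['tool_pos'],s['width'],s['qpos'])
go([.5,.08,.30],np.radians(190.3))
E
```

```text
[0.4887782  0.13034376 0.2762942 ] 0.29155224607087 [ 6.59258445e-01 -2.15436529e-01 -2.04487236e-01 -5.03418878e-04
 -1.58060476e+00 -1.05481421e+00]
dp [-29.8 -42.1 -23.8] rot [ 1.200e-03  5.000e-04 -5.753e-01]
```

Call:
send_rows(dp=[[-10,-85,-10],[-20,-130,-24],[-20,-130,-24],[-20,-130,-24],[-20,-130,-24],[-20,-130,-24],[-20,-130,-24]], delta_rot=[[0,0,-0.12],[0,0,-0.24],[0,0,-0.36],[0,0,-0.48],[0,0,-0.575],[0,0,-0.575],[0,0,-0.575]], fingers=[255,255,255,255,255,255,255])

```text
t: 7.07
tool_pos: [0.4569, 0.0044, 0.2989]
eef_rot: [3.141, -0.002, -2.967]
force: [-0.5, -0.3, -1.6]
width: 0.29
```

```bash
python3 - <<'E'
from h import *
s=telemetry.state();print(s['tool_pos'],s['eef_rot'],s['width'])
c=shot('wrist');level(c,n=1);C=cloud(c);np.savez('/tmp/w2.npz',C=C,im=c['color'],z=c['z_map'])
for r in regions_of('wrist','plate')[:2]:
    m=r['region']&(c['z_map']>0);P=C[m];A=np.c_[P[:,:2],np.ones(len(P))];k=abs(P[:,2]-.05)<.02
    for _ in range(5):
        f=np.linalg.lstsq(A[k],P[k,2],rcond=None)[0];k=abs(A@f-P[:,2])<.003
    b=cv2.minAreaRect(P[k][:,:2].astype(np.float32))
    print('plate',r['confidence'],r['rect'],b,f,k.mean())
m=c['z_map']>0;P=C[m];q=P[(abs(P[:,2]-.09)<.004)&(abs(P[:,0]-.57)<.06)&(abs(P[:,1]+.205)<.06)]
print('wheel',len(q), cv2.minEnclosingCircle(q[:,:2].astype(np.float32)) if len(q)>5 else '')
cv2.imwrite('pics/w2.png',c['color'])
E
```

```text
[0.45691122 0.00438812 0.2988585 ] [ 3.14132141e+00 -1.76480230e-03 -2.96689490e+00] 0.2902393096197256
level 0.77 [224. 129.  62. 229.] 0.2403 [0.4588 0.003 ] [0.029 0.121] 9.6
plate 0.71 [123.1, 0.0, 105.2, 202.6] ((0.5435171127319336, -0.040636077523231506), (0.09179919958114624, 0.19087201356887817), 9.90431022644043) [-0.01513351  0.08675042  0.06450031] 0.9572411533420708
wheel 0
```

View pics/w2.png

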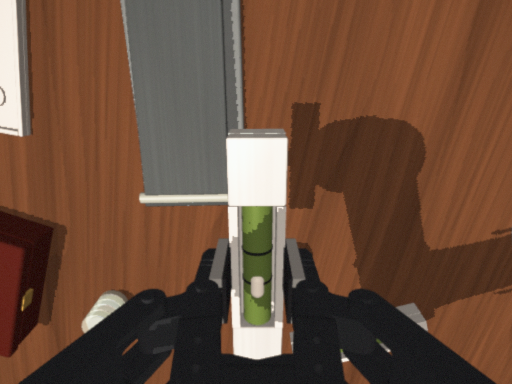

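The wrist picture shows the level held straight, with its vial lines at about rows 250 and 278, and the plate up to its hinge bar at (185,199).

```bash
python3 - <<'E'
from h import *
d=np.load('/tmp/w2.npz');C=d['C'];
for u in (160,180,200): print(u,[(v,np.round(C[v,u,1],3),np.round(C[v,u,2],3)) for v in range(176,212,4)])
go([.542,-.045,.235],np.radians(190.1))
E
```

```text
160 [(176, np.float64(0.031), np.float64(0.059)), (180, np.float64(0.035), np.float64(0.059)), (184, np.float64(0.04), np.float64(0.059)), (188, np.float64(0.044), np.float64(0.06)), (192, np.float64(0.048), np.float64(0.06)), (196, np.float64(0.055), np.float64(0.056)), (200, np.float64(0.059), np.float64(0.057)), (204, np.float64(0.066), np.float64(0.05)), (208, np.float64(0.094), np.float64(0.001))]
180 [(176, np.float64(0.028), np.float64(0.058)), (180, np.float64(0.032), np.float64(0.059)), (184, np.float64(0.036), np.float64(0.058)), (188, np.float64(0.04), np.float64(0.06)), (192, np.float64(0.045), np.float64(0.059)), (196, np.float64(0.051), np.float64(0.055)), (200, np.float64(0.055), np.float64(0.057)), (204, np.float64(0.062), np.float64(0.05)), (208, np.float64(0.089), np.float64(0.001))]
200 [(176, np.float64(0.024), np.float64(0.059)), (180, np.float64(0.028), np.float64(0.059)), (184, np.float64(0.032), np.float64(0.06)), (188, np.float64(0.037), np.float64(0.06)), (192, np.float64(0.041), np.float64(0.06)), (196, np.float64(0.047), np.float64(0.057)), (200, np.float64(0.051), np.float64(0.057)), (204, np.float64(0.059), np.float64(0.05)), (208, np.float64(0.085), np.float64(0.001))]
dp [-74.9 -63.8  64.1] rot [ 0.     -0.0013  0.001 ]
```

```bash
python3 - <<'E'
from h import *
a=np.radians(10.1);x=[np.cos(a),np.sin(a),0];y=np.array([-np.sin(a),np.cos(a),0]);t=.086
n=-np.sin(t)*y+np.cos(t)*np.array([0,0,1]);mid=np.array([.542,-.047,.052])-.002*y
for h in (.12,.088): p=mid+n*h;print(p);go(p,np.radians(190.1),t,x)
E
```

```text
[ 0.54415829 -0.05911656  0.17155651]
dp [-74.7 -78.1 127.5] rot [-0.086  -0.0014  0.0009]
[ 0.54367627 -0.05641055  0.13967478]
dp [-74.7 -75.4 159.4] rot [-0.086  -0.0014  0.0009]
```

Call:
send_rows(dp=[[-37,-39,10],[-74,-78,40],[-74,-78,80],[-74,-78,120],[-74,-78,127],[-74,-78,127],[-74,-78,127],[-74,-78,127]], delta_rot=[[-0.04,0,0],[-0.086,0,0],[-0.086,0,0],[-0.086,0,0],[-0.086,0,0],[-0.086,0,0],[-0.086,0,0],[-0.086,0,0]], fingers=[255,255,255,255,255,255,255,255])

```text
t: 7.88
tool_pos: [0.5446, -0.0593, 0.1754]
eef_rot: [3.057, 0.003, -2.962]
force: [-0.0, -0.2, -0.8]
width: 0.292
```

```bash
python3 - <<'E'
from h import *
s=telemetry.state();print(s['tool_pos'],s['eef_rot'],s['force'])
c=shot('wrist');C=cloud(c)
for r in regions_of('wrist','plate')[:1]:
    m=r['region']&(c['z_map']>0);P=C[m];A=np.c_[P[:,:2],np.ones(len(P))];k=abs(P[:,2]-.05)<.02
    for _ in range(5):
        f=np.linalg.lstsq(A[k],P[k,2],rcond=None)[0];k=abs(A@f-P[:,2])<.003
    print('plate',cv2.minAreaRect(P[k][:,:2].astype(np.float32)),f,'z at mid',f@[.542,-.047,1])
    b=P[k][:,:2];a=np.radians(10.1);l=b@[np.cos(a),np.sin(a)];w=b@[-np.sin(a),np.cos(a)]
    print('lat',np.percentile(l,[1,99]),'long',np.percentile(w,[1,99]),'mid lat/long',np.array([.542,-.047])@np.array([[np.cos(a),-np.sin(a)],[np.sin(a),np.cos(a)]]))
P=C[c['z_map']>0]
q=P[(abs(P[:,2]-.09)<.004)&(abs(P[:,0]-.57)<.06)&(abs(P[:,1]+.205)<.06)]
print('wheel',len(q), cv2.minEnclosingCircle(q[:,:2].astype(np.float32)) if len(q)>5 else '')
q=P[(P[:,2]>.112)&(P[:,2]<.132)&(abs(P[:,0]-.57)<.06)&(abs(P[:,1]+.205)<.06)];print('peg',len(q),q.mean(0) if len(q) else '')
cv2.imwrite('pics/w3.png',c['color'])
E
```

```text
[ 0.54460182 -0.05934573  0.17535656] [ 3.05683515e+00  2.72095340e-03 -2.96235968e+00] [-0.0248964  -0.24259041 -0.84081359]
plate ((0.5461118221282959, -0.058432795107364655), (0.09048234671354294, 0.2112978994846344), 11.009632110595703) [-0.01631953  0.0919241   0.06537729] z at mid 0.05221167431914693
lat [0.48388713 0.57168659] long [-0.25530474 -0.1087547 ] mid lat/long [ 0.52535849 -0.14132042]
wheel 1941 ((0.5668997764587402, -0.16577783226966858), 0.02757207117974758)
peg 0
```

Call:
send_rows(dp=[[-1.5,0,15],[-1.5,0,28],[-1.5,0,32],[-1.5,0,34],[-1.5,0,36],[-1.5,0,36]], delta_rot=[[0,0,0],[0,0,0],[0,0,0],[0,0,0],[0,0,0],[0,0,0]], fingers=[255,255,255,255,255,255])

```text
t: 8.48
tool_pos: [0.5447, -0.0564, 0.1373]
eef_rot: [3.056, 0.0, -2.963]
force: [-0.2, 0.7, -2.2]
width: 0.294
```

Call:
send_rows(dp=[[0,0,1],[0,0,2],[0,0,2],[0,0,2]], delta_rot=[[0,0,0],[0,0,0],[0,0,0],[0,0,0]], fingers=[255,255,255,255])

```text
t: 8.82
tool_pos: [0.545, -0.0563, 0.1365]
eef_rot: [3.056, 0.001, -2.962]
force: [-2.8, -0.2, 5.8]
width: 0.293
```

Call:
send_rows(dp=[[0,0,-1],[0,0,-1],[0,0,-1],[0,0,-1],[0,0,-20],[0,0,-60],[0,0,-100],[0,-20,-140],[0,-60,-170],[0,-60,-170]], delta_rot=[[0,0,0],[0,0,0],[0,0,0],[0,0,0],[0,0,0],[0,0,0],[0,0,0],[0,0,0],[0.08,0,0],[0.086,0,0]], fingers=[140,100,80,60,60,60,60,60,60,60])

```text
t: 9.65
tool_pos: [0.5589, -0.1323, 0.3048]
eef_rot: [-3.134, 0.006, -2.964]
force: [0.0, 0.5, -0.6]
width: 0.766
```

```bash
python3 - <<'E'
from h import *
s=telemetry.state();print(s['tool_pos'],s['eef_rot'],s['force'])
c=shot('wrist');C=cloud(c);level(c,n=1);print(cv2.imwrite('pics/w4.png',c['color']))
P=C[c['z_map']>0]
q=P[(abs(P[:,2]-.09)<.004)&(abs(P[:,0]-.57)<.07)&(abs(P[:,1]+.205)<.07)]
print('wheel',len(q), cv2.minAreaRect(q[:,:2].astype(np.float32)) if len(q)>5 else '')
q=P[(P[:,2]>.118)&(P[:,2]<.134)&(abs(P[:,0]-.57)<.06)&(abs(P[:,1]+.205)<.06)];print('peg',len(q),q.mean(0) if len(q) else '')
E
```

```text
[ 0.55890713 -0.13233295  0.30480851] [-3.13438861  0.00646439 -2.96373617] [ 0.02562078  0.5201001  -0.55492795]
level 0.89 [244. 185.  27. 118.] 0.0811 [ 0.5436 -0.039 ] [0.026 0.112] 10.6
True
wheel 7738 ((0.5744016170501709, -0.20306986570358276), (0.09251976758241653, 0.09293393045663834), 10.327474594116211)
peg 331 [ 0.54444915 -0.19042048  0.12632332]
```

View pics/w4.png

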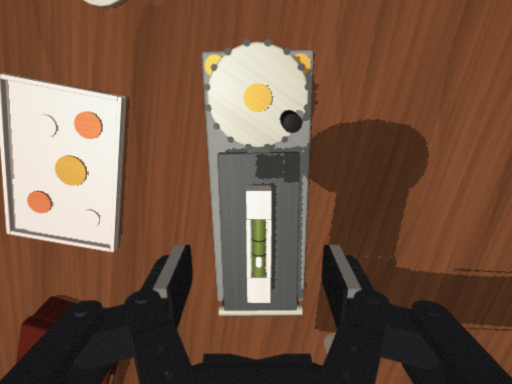

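The wrist picture shows the level let go, lengthwise on the plate (rows 185–302, column 259), with the bubble off towards the hinge at (259,262). The wheel is at (258,97) and the peg at (291,121). Next is the peg.

```bash
cat >> h.py <<'E'
A0=np.radians(10.2);X=np.array([np.cos(A0),np.sin(A0),0]);Y=np.array([-np.sin(A0),np.cos(A0),0])
def lvl(c,name='wrist'):
    "plane fit of the level's top: centre, long axis, slope along Y, lateral/long extents from wheel-based mid"
    C=cloud(c);r=regions_of(name,'level')[0];P=C[r['region']&(c['z_map']>0)]
    P=P[(P[:,2]>.066)&(P[:,2]<.1)];A=np.c_[P@Y,np.ones(len(P))]
    k=np.ones(len(P),bool)
    for _ in range(5):
        f=np.linalg.lstsq(A[k],P[k,2],rcond=None)[0];k=abs(A@f-P[:,2])<.003
    b=cv2.minAreaRect(P[k][:,:2].astype(np.float32));print('level',np.round(b[0],4),np.round(b[1],3),round(b[2],1),'slope',f[0],'z',f@[np.array(b[0])@Y[:2],1]);return P
E
python3 - <<'E'
from h import *
c=shot('wrist');lvl(c);C=cloud(c)
for r in regions_of('wrist','plate')[:1]:
    P=C[r['region']&(c['z_map']>0)];P=P[(P[:,2]<.064)&(P[:,2]>.037)];print('plate lat',np.percentile(P@X,[1,99]),'long',np.percentile(P@Y,[1,99]))
w=np.array([.574,-.203,0]);print('mid by wheel lat/long',w@X,w@Y+.16)
for r in recognise('wrist','peg_top')[:1]:
    x,y,a,b=r['rect'];print(r,atz(c,x+a/2,y+b/2,.12))
for r in recognise('wrist','bubble_mid')[:1]: print(r)
go([.5444,-.1904,.179],np.radians(190.2))
E
```

```text
level [ 0.5452 -0.048 ] [0.026 0.13 ] 10.3 slope 0.08809965284788512 z 0.07752070944726332
plate lat [0.48254365 0.57211195] long [-0.24223371 -0.04021234]
mid by wheel lat/long 0.5289800766894694 -0.1414383493611969
{'rect': [277.8, 106.8, 21.2, 26.8], 'confidence': 0.62} [[ 0.54496862 -0.1884297   0.12      ]]
{'rect': [252.3, 255.8, 7.8, 9.1], 'confidence': 0.56}
dp [ 23.8 -58.5 118.8] rot [ 0.0011 -0.0021  0.0017]
```

Call:
send_rows(dp=[[12,-30,20],[24,-58,40],[24,-58,75],[24,-58,105],[24,-58,119],[24,-58,119],[24,-58,119],[24,-58,119],[24,-58,119],[24,-58,119]], delta_rot=[[0,0,0],[0,0,0],[0,0,0],[0,0,0],[0,0,0],[0,0,0],[0,0,0],[0,0,0],[0,0,0],[0,0,0]], fingers=[60,60,60,60,60,60,255,255,255,255], newtons=30)

```text
t: 10.83
tool_pos: [0.5448, -0.1907, 0.182]
eef_rot: [-3.141, 0.001, -2.962]
force: [-5.7, -0.6, 3.8]
width: 0.198
```

```bash
python3 - <<'E'
from h import *
s=telemetry.state();print(s['t'],s['tool_pos'],s['eef_rot'],s['force'],s['width'],s['width']*85)
p=s['tool_pos'][:2];w=np.array([.573,-.204]);d=p-w;a=np.arctan2(d[1],d[0]);print('r',np.hypot(*d),'ang',np.degrees(a))
w=w+0
M=tcp()[:3,:3]
th=np.radians(158) if 0 else a
for j in range(1,11):
    q=w+.033*np.array([np.cos(th-j*.35),np.sin(th-j*.35)]);print(np.round(M.T@np.array([*(q-p),0])*1000,1)[:2].tolist(),end=' ')
E
```

```text
10.8333 [ 0.54476455 -0.19073035  0.18202088] [-3.14093878e+00  1.10972008e-03 -2.96220042e+00] [-5.74156918 -0.5814349   3.77691061] 0.1981280800731168 16.84088680621493
r 0.031198140719122486 ang 154.8281567119511
[-6.7, 9.1] [-17.2, 13.9] [-28.6, 14.7] [-39.7, 11.6] [-49.0, 4.9] [-55.5, -4.6] [-58.3, -15.7] [-57.2, -27.1] [-52.1, -37.5] [-43.9, -45.4]
```

Peg gripped (16.8 mm). I crank clockwise 3.5 rad first.

Call:
send_rows(dp=[[-7,9,-3],[-17,14,-3],[-28.5,14.5,-3],[-39.5,11.5,-3],[-49,5,-3],[-55.5,-4.5,-3],[-58.5,-15.5,-3],[-57,-27,-3],[-52,-37.5,-3],[-44,-45.5,-3]], delta_rot=[[0,0,0],[0,0,0],[0,0,0],[0,0,0],[0,0,0],[0,0,0],[0,0,0],[0,0,0],[0,0,0],[0,0,0]], fingers=[255,255,255,255,255,255,255,255,255,255])

```text
t: 11.67
tool_pos: [0.5974, -0.2284, 0.1826]
eef_rot: [-3.141, 0.004, -2.962]
force: [5.6, 0.4, -6.9]
width: 0.17
```

```bash
cat >> h.py <<'E'
def circ(w,n=10,step=.35,r=.033):
    s=telemetry.state();p=s['tool_pos'][:2];d=p-w;a=np.arctan2(d[1],d[0]);M=tcp(s)[:3,:3]
    print(s['t'],s['tool_pos'],'F',s['force'],'w',s['width']*85,'r',np.hypot(*d),'ang',np.degrees(a))
    for j in range(1,n+1):
        q=w+r*np.array([np.cos(a-j*step),np.sin(a-j*step)]);print(np.round(M.T@np.array([*(q-p),0])*1000,1)[:2].tolist(),end=' ')
E
python3 - <<'E'
from h import *
circ(np.array([.573,-.204]))
E
```

```text
11.6667 [ 0.5973672  -0.22841668  0.18255396] F [ 5.56390927  0.35746231 -6.86127745] w 14.464163830499045 r 0.03449542837813527 ang -45.058119073607344
[11.3, -3.6] [22.7, -4.5] [33.8, -1.4] [43.2, 5.3] [49.7, 14.7] [52.5, 25.9] [51.4, 37.3] [46.4, 47.6] [38.2, 55.7] [27.7, 60.4]
```

```bash
python3 - <<'E'
from h import *
c=shot('wrist');cv2.imwrite('pics/w5.png',c['color']);lvl(c);C=cloud(c);P=C[c['z_map']>0]
q=P[(P[:,2]>.118)&(P[:,2]<.130)&(abs(P[:,0]-.57)<.06)&(abs(P[:,1]+.205)<.06)];print('peg',len(q),q.mean(0) if len(q) else '')
E
```

```text
Traceback (most recent call last):
  File "h.py", line 41, in lvl
    C=cloud(c);r=regions_of(name,'level')[0];P=C[r['region']&(c['z_map']>0)]
                 ~~~~~~~~~~~~~~~~~~~~~~~~^^^
IndexError: list index out of range
```

View pics/w5.png

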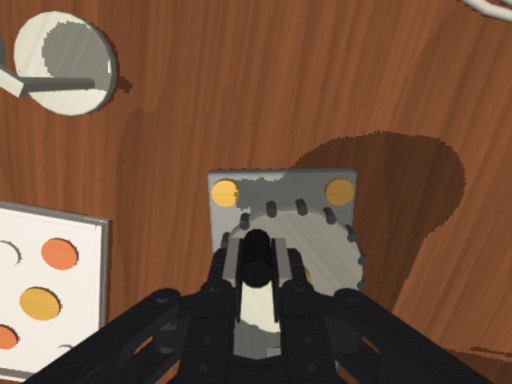

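The peg at (257,245) sits near the camera-side edge of the pads, so it is slipping along them. I measure the peg and the wheel here.

```bash
python3 - <<'E'
from h import *
c=shot('wrist');C=cloud(c)
for v in (235,240,250,258,265,275): print(v,C[v,257].round(4),atz(c,257,v,.126)[0].round(4))
T=tcp();print('tcp',T[:3,3],'pads at',(T@[0,0,.054,1]))
P=C[c['z_map']>0];q=P[(abs(P[:,2]-.09)<.003)&(abs(P[:,0]-.57)<.07)&(abs(P[:,1]+.205)<.07)][:,:2]
print(len(q),'lat max/min',(q@X[:2]).max(),(q@X[:2]).min(),'long min',(q@Y[:2]).min())
q=P[(P[:,2]>.118)&(P[:,2]<.129)&(abs(P[:,0]-.57)<.06)&(abs(P[:,1]+.205)<.06)];print('peg',len(q),q.mean(0) if len(q) else '')
c=shot('top');C=cloud(c);
for r in regions_of('top','wheel_axis')[:1]: print(r['rect'])
E
```

```text
235 [ 0.5979 -0.2343  0.1006] [ 0.6002 -0.2472  0.126 ]
240 [ 0.5979 -0.2343  0.1063] [ 0.5997 -0.2447  0.126 ]
250 [ 0.598  -0.2347  0.1175] [ 0.5988 -0.2396  0.126 ]
258 [ 0.5979 -0.2341  0.1238] [ 0.5981 -0.2354  0.126 ]
265 [ 0.5975 -0.2323  0.127 ] [ 0.5974 -0.2317  0.126 ]
275 [ 0.5964 -0.2261  0.1258] [ 0.5965 -0.2263  0.126 ]
tcp [ 0.59591061 -0.22979584  0.18258571] pads at [ 0.59600119 -0.2298595   0.12858582  1.        ]
7063 lat max/min 0.5754461125217166 0.48217527577386765 long min -0.34858042663157035
peg 1660 [ 0.59784968 -0.23249617  0.12485471]
[313.6, 159.8, 34.6, 32.2]
```

```bash
python3 - <<'E'
from h import *
circ(np.array([.574,-.2045]))
E
```

```text
11.9167 [ 0.59599959 -0.22969865  0.18260739] F [ 5.10026876 -6.57707475 -9.10432725] w 14.207052352704748 r 0.03345077056505575 ang -48.87753054732727
[11.0, -3.7] [22.5, -3.9] [33.3, -0.1] [42.2, 7.1] [48.1, 17.0] [50.2, 28.3] [48.3, 39.7] [42.7, 49.7] [33.9, 57.1] [23.2, 61.1]
```

Call:
send_rows(dp=[[0,0,0],[0,0,0],[-1,2.5,0],[-1,2.5,0],[-1,2.5,0],[-1,2.5,0],[-1,2.5,0],[-1,2.5,0]], delta_rot=[[0,0,0],[0,0,0],[0,0,0],[0,0,0],[0,0,0],[0,0,0],[0,0,0],[0,0,0]], fingers=[150,150,150,255,255,255,255,255])

```text
t: 12.58
tool_pos: [0.5966, -0.2249, 0.1841]
eef_rot: [-3.141, 0.001, -2.962]
force: [-2.2, 2.3, 5.7]
width: 0.169
```

```bash
python3 - <<'E'
from h import *
circ(np.array([.574,-.2045]))
c=shot('wrist');C=cloud(c);P=C[c['z_map']>0]
q=P[(P[:,2]>.118)&(P[:,2]<.129)&(abs(P[:,0]-.57)<.06)&(abs(P[:,1]+.205)<.06)];print('peg',len(q),q.mean(0) if len(q) else '')
for v in (250,258,265,275): print(v,C[v,257].round(4))
E
```

```text
12.5833 [ 0.59662355 -0.22494572  0.18413047] F [-2.22478101  2.25549284  5.68444183] w 14.365399050013929 r 0.03049347989522174 ang -42.10525353469168
[8.7, -7.3] [20.0, -8.8] [31.3, -6.3] [40.9, -0.1] [47.9, 9.0] [51.3, 20.0] [50.8, 31.4] [46.4, 42.0] [38.5, 50.5] [28.3, 55.7] peg 1603 [ 0.59887976 -0.2295875   0.12499063]
250 [ 0.5994 -0.2335  0.1256]
258 [ 0.5987 -0.2298  0.1264]
265 [ 0.5981 -0.2266  0.1273]
275 [ 0.5972 -0.2213  0.1275]
```

Call:
send_rows(dp=[[9.5,-5.5,0],[20.5,-6.5,0],[31.5,-4,0],[41,2,0],[47.5,11,0],[50.5,22,0],[49.5,33.5,0],[45,43.5,0],[36.5,52,0],[26,56.5,0]], delta_rot=[[0,0,0],[0,0,0],[0,0,0],[0,0,0],[0,0,0],[0,0,0],[0,0,0],[0,0,0],[0,0,0],[0,0,0]], fingers=[255,255,255,255,255,255,255,255,255,255])

```text
t: 13.47
tool_pos: [0.5592, -0.1726, 0.1841]
eef_rot: [3.139, -0.003, -2.962]
force: [-6.3, 6.3, 8.2]
width: 0.17
```

```bash
python3 - <<'E'
from h import *
circ(np.array([.574,-.2045]))
for n in ('top','scene'):
    c=shot(n);C=cloud(c)
    try: lvl(c,n)
    except Exception as e: print(n,e)
c=shot('wrist');C=cloud(c);cv2.imwrite('pics/w6.png',c['color'])
for v in (240,250,258,265,275): print(v,C[v,257].round(4))
E
```

```text
13.4667 [ 0.55921194 -0.17256796  0.18407627] F [-6.25780862  6.31807222  8.1882222 ] w 14.423697665433759 r 0.035190086571972035 ang 114.84934262475444
[-12.0, -1.2] [-23.1, -4.3] [-32.4, -11.0] [-38.9, -20.4] [-41.8, -31.6] [-40.6, -43.0] [-35.6, -53.4] [-27.4, -61.4] [-16.9, -66.1] [-5.4, -66.9] level [0. 0.] [0. 0.] 0.0 slope 0.0 z 0.0
level [ 0.5443 -0.049 ] [0.027 0.13 ] 10.1 slope 0.014005628500550708 z 0.08324852717174305
240 [ 0.5641 -0.1796  0.1147]
250 [ 0.5641 -0.1797  0.1246]
258 [ 0.5636 -0.1772  0.1276]
265 [ 0.5629 -0.1732  0.1271]
275 [ 0.5618 -0.1675  0.1268]
```

Call:
send_rows(dp=[[-12,-1,-1],[-23,-4,-1],[-32,-11,-1],[-38,-19,-1],[-38,-19,-1],[-38,-19,-1]], delta_rot=[[0,0,0],[0,0,0],[0,0,0],[0,0,0],[0,0,0],[0,0,0]], fingers=[255,255,255,255,255,255])

```text
t: 14.22
tool_pos: [0.6018, -0.1865, 0.1842]
eef_rot: [-3.141, -0.0, -2.963]
force: [-1.2, -1.3, 3.1]
width: 0.165
```

```bash
python3 - <<'E'
from h import *
circ(np.array([.574,-.2045]))
c=shot('scene');lvl(c,'scene')
for n in ('bubble_mid','vial_mid'):
    for r in recognise('scene',n)[:3]: print(n,r)
E
```

```text
14.2167 [ 0.6017886  -0.18649892  0.18418228] F [-1.17800927 -1.25018618  3.08595027] w 14.053554720268338 r 0.03310959200780543 ang 32.934614471242334
[-2.4, -11.3] [-0.9, -22.6] [4.3, -32.8] [12.8, -40.6] [23.4, -45.0] [34.9, -45.5] [45.9, -42.0] [55.0, -35.0] [61.1, -25.3] [63.5, -14.0] level [ 0.5442 -0.0475] [0.027 0.132] 10.4 slope 0.005517208945259495 z 0.08433821603238353
vial_mid {'rect': [220.9, 191.6, 44.8, 45.2], 'confidence': 0.78}
vial_mid {'rect': [340.6, 111.7, 15.6, 25.6], 'confidence': 0.65}
vial_mid {'rect': [216.1, 182.6, 67.7, 69.2], 'confidence': 0.62}
```

Call:
send_rows(dp=[[0,0,0],[0,0,0],[0,0,-35],[0,0,-60],[10,40,-60],[20,80,-60],[28,120,-50],[32,160,-40],[32,160,-40],[32,160,-40]], delta_rot=[[0,0,0],[0,0,0],[0,0,0],[0,0,0],[0,0,0],[0,0,0],[0,0,0],[0,0,0],[0,0,0],[0,0,0]], fingers=[120,100,100,100,100,100,100,100,100,100])

```text
t: 15.25
tool_pos: [0.5409, -0.032, 0.2238]
eef_rot: [3.141, -0.0, -2.958]
force: [-0.9, -0.8, -0.5]
width: 0.61
```

Call:
send_rows(dp=[[0,0,0],[0,0,0],[0,0,0],[0,0,0]], delta_rot=[[0,0,0],[0,0,0],[0,0,0],[0,0,0]], fingers=[100,100,100,100])

```text
t: 15.58
tool_pos: [0.5419, -0.0352, 0.2242]
eef_rot: [3.142, -0.0, -2.964]
force: [0.6, -0.7, 0.3]
width: 0.607
```

```bash
python3 - <<'E'
from h import *
s=telemetry.state();print(s['t'],s['tool_pos'])
c=shot('wrist');lvl(c);np.savez('/tmp/w7.npz',**{k:v for k,v in c.items()})
for n in ('bubble_mid','vial_mid','level'):
    for r in recognise('wrist',n)[:2]: print(n,r)
im=c['color'];x,y,w,h=map(int,recognise('wrist','level')[0]['rect']);print(x,y,w,h)
x0=max(x-10,0);cr=im[max(y-5,0):y+h+5,x0:x+w+10]
cv2.imwrite('pics/w7.png',cv2.resize(cr,None,fx=580/cr.shape[0],fy=580/cr.shape[0],interpolation=cv2.INTER_CUBIC))
E
```

```text
15.5833 [ 0.54188232 -0.03520762  0.22422403]
level [ 0.5444 -0.0449] [0.026 0.13 ] 10.3 slope 0.0010197519217186122 z 0.08610404286408163
bubble_mid {'rect': [237.9, 92.5, 42.0, 179.2], 'confidence': 0.64}
bubble_mid {'rect': [253.8, 186.1, 7.7, 11.0], 'confidence': 0.54}
vial_mid {'rect': [238.0, 93.7, 40.7, 176.9], 'confidence': 0.89}
level {'rect': [236.7, 93.8, 41.3, 177.0], 'confidence': 0.66}
236 93 41 177
```

View pics/w7.png

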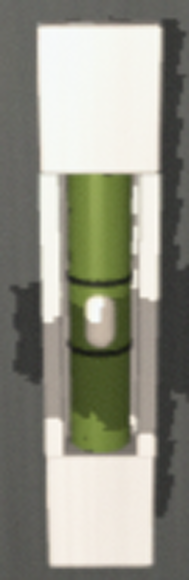

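The crop shows the lines at rows 282 and 350 and the bubble from about 294 to 346. That puts it roughly 1 mm off towards the hinge, so I measure it finely.

```bash
cat >> h.py <<'E'
def prof(c,x0=236,w=41):
    """row profile of the vial in the wrist view"""
    im=c['color'].astype(int);xs=slice(x0+w//2-2,x0+w//2+3)
    for v in range(165,215): print(v,im[v,xs].mean(0).round().astype(int).tolist(),end=' ')
def rowY(c,u,v,z=.082):
    return float((atz(c,u,v,z)[0]@Y))
E
python3 - <<'E'
from h import *
c=dict(np.load('/tmp/w7.npz'))
prof(c,237,40);print()
for v in (180,185,190,195,200): print(v,rowY(c,257,v))
E
```

```text
165 [76, 153, 135] 166 [76, 152, 134] 167 [76, 153, 135] 168 [77, 153, 135] 169 [76, 153, 135] 170 [76, 152, 134] 171 [76, 152, 134] 172 [75, 151, 134] 173 [75, 151, 133] 174 [75, 151, 133] 175 [76, 151, 133] 176 [75, 151, 133] 177 [72, 144, 127] 178 [58, 108, 96] 179 [43, 58, 56] 180 [52, 89, 81] 181 [73, 145, 128] 182 [89, 157, 143] 183 [146, 193, 190] 184 [216, 233, 236] 185 [232, 241, 241] 186 [236, 240, 240] 187 [225, 231, 233] 188 [222, 229, 232] 189 [222, 229, 232] 190 [222, 229, 232] 191 [214, 223, 226] 192 [171, 186, 199] 193 [163, 179, 194] 194 [164, 180, 195] 195 [164, 179, 194] 196 [163, 179, 194] 197 [158, 173, 188] 198 [146, 162, 174] 199 [113, 134, 140] 200 [57, 89, 84] 201 [27, 43, 39] 202 [25, 37, 34] 203 [33, 69, 60] 204 [39, 84, 72] 205 [39, 86, 73] 206 [39, 85, 72] 207 [40, 84, 72] 208 [39, 85, 72] 209 [38, 85, 72] 210 [38, 84, 71] 211 [37, 85, 72] 212 [40, 86, 73] 213 [37, 84, 71] 214 [40, 85, 73] 
180 -0.1477316827770408
185 -0.14397524491037517
190 -0.14017726198932068
195 -0.13633694872060065
200 -0.13245350016101023
```

Call:
send_rows(dp=[[-5,-40,-10],[-12,-80,-20],[-22,-120,-20],[-32,-160,-20],[-32,-160,10],[-32,-160,40],[-32,-160,40],[-32,-160,40],[-32,-160,40],[-32,-160,40]], delta_rot=[[0,0,0],[0,0,0],[0,0,0],[0,0,0],[0,0,0],[0,0,0],[0,0,0],[0,0,0],[0,0,0],[0,0,0]], fingers=[100,100,100,100,100,100,100,255,255,255])

```text
t: 16.72
tool_pos: [0.6023, -0.1859, 0.1873]
eef_rot: [-3.14, 0.003, -2.962]
force: [-11.8, -1.5, 4.0]
width: 0.193
```

Call:
send_rows(dp=[[0,0,0],[0,0,0],[-1,-8,0],[-2.5,-16,0],[-2.5,-16,0],[-2.5,-16,0],[-2.5,-16,0]], delta_rot=[[0,0,0],[0,0,0],[0,0,0],[0,0,0],[0,0,0],[0,0,0],[0,0,0]], fingers=[255,255,255,255,255,255,255])

```text
t: 17.3
tool_pos: [0.6061, -0.2022, 0.1873]
eef_rot: [-3.14, -0.001, -2.963]
force: [-9.6, -1.7, 8.1]
width: 0.171
```

Call:
send_rows(dp=[[0,0,0],[0,0,0],[0,0,-35],[0,0,-60],[10,40,-60],[20,80,-60],[28,120,-50],[34.5,176,-40],[34.5,176,-40],[34.5,176,-40]], delta_rot=[[0,0,0],[0,0,0],[0,0,0],[0,0,0],[0,0,0],[0,0,0],[0,0,0],[0,0,0],[0,0,0],[0,0,0]], fingers=[120,100,100,100,100,100,150,200,255,255])

```text
t: 18.13
tool_pos: [0.5409, -0.0307, 0.2242]
eef_rot: [3.14, 0.001, -2.958]
force: [0.6, -1.1, -0.1]
width: 0.044
```

Call:
send_rows(dp=[[0,0,0],[0,0,0],[0,0,0],[0,0,0]], delta_rot=[[0,0,0],[0,0,0],[0,0,0],[0,0,0]], fingers=[255,255,255,255])

```text
t: 18.47
tool_pos: [0.542, -0.035, 0.2244]
eef_rot: [3.142, 0.0, -2.964]
force: [0.4, -0.6, 0.2]
width: 0.005
```

```bash
python3 - <<'E'
from h import *
s=telemetry.state();print(s['t'],s['tool_pos'],s['width'])
c=shot('wrist');lvl(c);np.savez('/tmp/w8.npz',**{k:v for k,v in c.items()})
r=recognise('wrist','level')[0]['rect'];print(r)
prof(c,int(round(r[0])),int(r[2]));print()
for v in range(176,206,4): print(v,round(rowY(c,257,v),5),end=' ')
go([.5445,-.047,.18],np.radians(190.3))
E
```

```text
18.4667 [ 0.54198555 -0.03502038  0.22436068] 0.004696074772527419
level [ 0.5462 -0.0547] [0.026 0.11 ] 10.2 slope -0.021057504980513606 z 0.08616233700976782
[236.3, 94.4, 41.2, 156.2]
165 [76, 153, 134] 166 [75, 152, 134] 167 [76, 152, 134] 168 [75, 152, 134] 169 [76, 152, 133] 170 [77, 153, 134] 171 [76, 151, 133] 172 [75, 151, 133] 173 [74, 151, 131] 174 [73, 151, 132] 175 [72, 150, 131] 176 [74, 150, 131] 177 [70, 143, 125] 178 [51, 101, 88] 179 [40, 52, 50] 180 [48, 78, 71] 181 [83, 149, 135] 182 [135, 185, 181] 183 [202, 224, 225] 184 [225, 238, 239] 185 [236, 243, 243] 186 [237, 243, 243] 187 [236, 244, 243] 188 [235, 243, 243] 189 [235, 243, 243] 190 [225, 234, 236] 191 [197, 207, 212] 192 [161, 177, 189] 193 [156, 172, 186] 194 [155, 172, 185] 195 [153, 170, 183] 196 [148, 164, 177] 197 [132, 149, 159] 198 [97, 121, 124] 199 [52, 91, 82] 200 [39, 80, 68] 201 [27, 49, 43] 202 [23, 32, 30] 203 [32, 61, 53] 204 [38, 82, 70] 205 [37, 84, 72] 206 [40, 85, 73] 207 [40, 86, 72] 208 [39, 85, 72] 209 [39, 85, 73] 210 [41, 85, 72] 211 [38, 85, 72] 212 [39, 84, 72] 213 [39, 85, 71] 214 [40, 85, 73] 
176 -0.1505 180 -0.14752 184 -0.14452 188 -0.14149 192 -0.13843 196 -0.13535 200 -0.13224 204 -0.1291 dp [ -0.5 -12.4  44.2] rot [ 0.0001 -0.0002 -0.0019]
```

The bubble now measures 0.2 mm from the middle of its lines. Next I press with shut fingers on solid aluminium, 45 mm from the middle on the hinge side, so that the vial stays visible.

Call:
send_rows(dp=[[0,33,10],[0,33,30],[0,33,42],[0,33,45],[0,33,48],[0,33,48],[0,33,48]], delta_rot=[[0,0,0],[0,0,0],[0,0,0],[0,0,0],[0,0,0],[0,0,0],[0,0,0]], fingers=[255,255,255,255,255,255,255])

```text
t: 19.2
tool_pos: [0.5362, -0.0023, 0.177]
eef_rot: [-3.141, 0.001, -2.963]
force: [-0.4, -0.1, 0.9]
width: -0.0
```

```bash
python3 - <<'E'
from h import *
s=telemetry.state();print(s['t'],s['tool_pos'],s['force'])
E
```

```text
19.2 [ 0.53615714 -0.00228249  0.17703654] [-0.423267   -0.09402598  0.93694182]
```

Call:
send_rows(dp=[[0,0,1],[0,0,2],[0,0,3],[0,0,3],[0,0,3]], delta_rot=[[0,0,0],[0,0,0],[0,0,0],[0,0,0],[0,0,0]], fingers=[255,255,255,255,255])

```text
t: 19.62
tool_pos: [0.5358, -0.0018, 0.1733]
eef_rot: [3.142, -0.0, -2.963]
force: [0.5, -0.2, -0.7]
width: 0.0
```

Call:
send_rows(dp=[[0,0,0.7],[0,0,1.3],[0,0,2],[0,0,2],[0,0,2]], delta_rot=[[0,0,0],[0,0,0],[0,0,0],[0,0,0],[0,0,0]], fingers=[255,255,255,255,255])

```text
t: 20.03
tool_pos: [0.5357, -0.0018, 0.1712]
eef_rot: [3.142, -0.0, -2.963]
force: [-0.7, 0.0, -0.6]
width: 0.001
```

Call:
send_rows(dp=[[0,0,0.7],[0,0,1.3],[0,0,2],[0,0,2],[0,0,2]], delta_rot=[[0,0,0],[0,0,0],[0,0,0],[0,0,0],[0,0,0]], fingers=[255,255,255,255,255])

```text
t: 20.45
tool_pos: [0.5357, -0.0018, 0.1692]
eef_rot: [3.141, -0.0, -2.963]
force: [-0.3, -0.2, -0.7]
width: -0.004
```

Call:
send_rows(dp=[[0,0,1],[0,0,2],[0,0,3],[0,0,3],[0,0,3]], delta_rot=[[0,0,0],[0,0,0],[0,0,0],[0,0,0],[0,0,0]], fingers=[255,255,255,255,255])

```text
t: 20.87
tool_pos: [0.5357, -0.0018, 0.1661]
eef_rot: [3.142, -0.0, -2.963]
force: [0.0, -0.6, -0.2]
width: 0.002
```

Call:
send_rows(dp=[[0,0,0.7],[0,0,1.3],[0,0,2],[0,0,2],[0,0,2]], delta_rot=[[0,0,0],[0,0,0],[0,0,0],[0,0,0],[0,0,0]], fingers=[255,255,255,255,255])

```text
t: 21.28
tool_pos: [0.5358, -0.0018, 0.1642]
eef_rot: [3.142, -0.0, -2.963]
force: [0.0, -0.4, 0.8]
width: 0.003
```

Call:
send_rows(dp=[[0,0,1],[0,0,2],[0,0,3],[0,0,3],[0,0,3]], delta_rot=[[0,0,0],[0,0,0],[0,0,0],[0,0,0],[0,0,0]], fingers=[255,255,255,255,255])

```text
t: 21.7
tool_pos: [0.5357, -0.0018, 0.1612]
eef_rot: [3.142, -0.0, -2.963]
force: [-0.3, -0.4, -0.3]
width: 0.003
```

```bash
python3 - <<'E'
from h import *
s=telemetry.state();print(s['tool_pos'],s['force'])
c=shot('wrist');cv2.imwrite('pics/w9.png',c['color'])
C=cloud(c);print([(v,C[v,257].round(4).tolist()) for v in range(100,300,20)])
E
```

```text
[ 0.53574237 -0.00178845  0.16115863] [-0.30128496 -0.43937568 -0.2788574 ]
[(100, [0.5503, -0.0762, 0.0851]), (120, [0.5488, -0.0675, 0.086]), (140, [0.5471, -0.0583, 0.0852]), (160, [0.5454, -0.0488, 0.0851]), (180, [0.5436, -0.039, 0.0856]), (200, [0.5417, -0.0286, 0.0854]), (220, [0.5398, -0.0178, 0.0854]), (240, [0.5387, -0.012, 0.0958]), (260, [0.5387, -0.0118, 0.1136]), (280, [0.5386, -0.0112, 0.1273])]
```

View pics/w9.png

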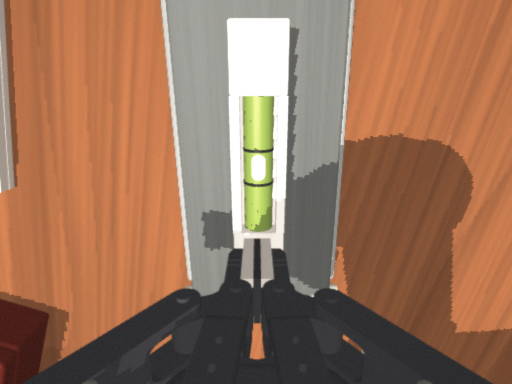

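The picture shows the shut fingertips just above the level at (257,240), and the bubble (rows 154–181) centred between its lines (150 and 184). I go down in fine steps.

Call:
send_rows(dp=[[0,0,0.7],[0,0,1.4],[0,0,2],[0,0,2],[0,0,2]], delta_rot=[[0,0,0],[0,0,0],[0,0,0],[0,0,0],[0,0,0]], fingers=[255,255,255,255,255])

```text
t: 22.17
tool_pos: [0.5357, -0.0018, 0.1592]
eef_rot: [3.141, -0.0, -2.963]
force: [0.2, 0.0, 0.5]
width: 0.005
```

Call:
send_rows(dp=[[0,0,0.5],[0,0,1],[0,0,1],[0,0,1]], delta_rot=[[0,0,0],[0,0,0],[0,0,0],[0,0,0]], fingers=[255,255,255,255])

```text
t: 22.5
tool_pos: [0.5359, -0.0018, 0.1588]
eef_rot: [-3.142, 0.0, -2.962]
force: [-1.9, 0.3, 4.5]
width: -0.001
```

Call:
send_rows(dp=[[0,0,0.4],[0,0,0.7],[0,0,0.7],[0,0,0.7],[0,0,0.7],[0,0,0.7]], delta_rot=[[0,0,0],[0,0,0],[0,0,0],[0,0,0],[0,0,0],[0,0,0]], fingers=[255,255,255,255,255,255])

```text
t: 23.0
tool_pos: [0.5359, -0.0018, 0.1589]
eef_rot: [-3.141, 0.001, -2.962]
force: [-4.5, 1.7, 7.8]
width: -0.002
```

```bash
python3 - <<'E'
from h import *
f=[]
for i in range(4):
    c=shot('wrist');f.append(telemetry.state()['force'])
print(np.mean(f,0),f[-1]);im=c['color'].astype(int)
for v in range(138,196): print(v,im[v,256:261].mean(0).round().astype(int)[1:].tolist(),end=' ')
np.savez('/tmp/w10.npz',**c)
for v in (145,150,155,160,165,170,175,180,185,190): print(v,round(rowY(c,258,v),5))
E
```

```text
[-4.65172539  0.92638393  8.26102821] [-4.75170414  0.67164859  8.76248466]
138 [240, 225] 139 [240, 225] 140 [240, 225] 141 [240, 225] 142 [239, 224] 143 [239, 224] 144 [239, 224] 145 [239, 223] 146 [239, 223] 147 [239, 222] 148 [239, 222] 149 [238, 222] 150 [229, 210] 151 [131, 122] 152 [81, 83] 153 [106, 104] 154 [192, 175] 155 [240, 229] 156 [253, 253] 157 [255, 255] 158 [255, 255] 159 [255, 255] 160 [255, 255] 161 [255, 255] 162 [255, 255] 163 [255, 255] 164 [255, 255] 165 [255, 255] 166 [255, 255] 167 [255, 255] 168 [255, 255] 169 [255, 255] 170 [255, 255] 171 [255, 255] 172 [255, 255] 173 [255, 255] 174 [255, 255] 175 [255, 255] 176 [255, 255] 177 [255, 255] 178 [255, 255] 179 [255, 255] 180 [255, 255] 181 [255, 255] 182 [239, 228] 183 [231, 211] 184 [225, 203] 185 [178, 160] 186 [89, 87] 187 [90, 87] 188 [163, 148] 189 [226, 203] 190 [230, 208] 191 [230, 208] 192 [230, 208] 193 [229, 208] 194 [230, 208] 195 [229, 207] 145 -0.15177
150 -0.14935
155 -0.14691
160 -0.14444
165 -0.14194
170 -0.13942
175 -0.13687
180 -0.1343
185 -0.13169
190 -0.12906
```

Call:
send_rows(dp=[[0.2,0,0.1],[0.4,0,0.3],[0.4,0,0.3],[0.4,0,0.3],[0.4,0,0.3],[0.4,0,0.3]], delta_rot=[[0,0,0],[0,0,0],[0,0,0],[0,0,0],[0,0,0],[0,0,0]], fingers=[255,255,255,255,255,255])

```text
t: 23.7
tool_pos: [0.5358, -0.0018, 0.1588]
eef_rot: [-3.141, 0.002, -2.962]
force: [-3.9, 1.1, 7.9]
width: -0.004
```

```bash
python3 - <<'E'
from h import *
f=[]
for i in range(12):
    c=shot('wrist');f.append(telemetry.state()['force'])
print(np.mean(f,0),np.std(f,0));im=c['color'].astype(int)
for v in list(range(149,159))+list(range(178,191)): print(v,im[v,256:261].mean(0).round().astype(int)[1:].tolist(),end=' ')
lvl(shot('scene'),'scene')
E
```

```text
[-3.44568919  1.14417794  8.84872844] [0.43293103 0.35370116 0.61919759]
149 [218, 199] 150 [191, 170] 151 [109, 102] 152 [79, 82] 153 [106, 103] 154 [193, 176] 155 [239, 228] 156 [253, 253] 157 [255, 255] 158 [255, 255] 178 [255, 255] 179 [255, 255] 180 [255, 255] 181 [255, 255] 182 [238, 228] 183 [231, 211] 184 [226, 204] 185 [181, 161] 186 [89, 86] 187 [90, 87] 188 [163, 147] 189 [226, 203] 190 [230, 209] level [ 0.5451 -0.0521] [0.027 0.122] 10.1 slope -0.036847670042219255 z 0.08426356274596343
```

Call:
send_rows(dp=[[0.2,0,0.2],[0.3,0,0.4],[0.3,0,0.4],[0.3,0,0.4],[0.3,0,0.4],[0.3,0,0.4]], delta_rot=[[0,0,0],[0,0,0],[0,0,0],[0,0,0],[0,0,0],[0,0,0]], fingers=[255,255,255,255,255,255])

```text
t: 24.9
tool_pos: [0.5357, -0.0018, 0.1588]
eef_rot: [-3.141, 0.003, -2.962]
force: [-2.6, 1.4, 10.2]
width: -0.002
```

```bash
python3 - <<'E'
from h import *
f=[]
for i in range(12):
    c=shot('wrist');f.append(telemetry.state()['force'])
m=np.mean(f,0);print(m,np.std(f,0));im=c['color'].astype(int)
for v in list(range(150,157))+list(range(180,189)): print(v,im[v,256:261].mean(0).round().astype(int)[1:].tolist(),end=' ')
s=telemetry.state();print(s['t'])
if 8.8<m[2]<11.5: print(ticket.hand_in())
E
```

```text
[-3.3937869   1.10304856  9.99388219] [0.54348227 0.321347   0.52458226]
150 [190, 168] 151 [110, 103] 152 [80, 81] 153 [107, 103] 154 [192, 175] 155 [239, 228] 156 [253, 253] 180 [255, 255] 181 [255, 255] 182 [238, 228] 183 [231, 211] 184 [226, 204] 185 [178, 158] 186 [89, 87] 187 [89, 87] 188 [163, 147] 25.5
the job is handed in; nothing more can be done
None
```

I put the medium (130 mm) level lengthwise on the plate's middle and let go. I then cranked the wheel clockwise about 9 rad in total, including a small correction after checking the bubble. The job was handed in at 25.5 s with shut fingers pressing on the level from above.

- **Placing:** the level's middle was about 2–3 mm from the plate's middle.
- **Push:** the average was 10.0 N downwards, with about 3.5 N of sideways force as well.
- **Bubble:** it measured 0.2 mm from the middle of its lines before the press. While pressing it read about 0.5 mm towards the wheel, inside both lines and steady.
- **Where I pressed:** 45 mm from the level's middle, on the hinge side, so the vial stayed in view.
- **Failed checks:** the depth-based slope readings taken with the hand over the level were spoiled by the fingers (they read −0.02 and −0.04 rad). I relied on the bubble against its lines instead.
- **Not checked:** I kept the arm clear of the loupe, capsules, coin tube and tweezers, but took no last picture to confirm they had not moved.

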